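# Pack out and wedge a plaster mould in its clamping frame

### The job

Close the two-part plaster mould in the wooden clamping frame: slide the loose half along until you feel it meet the other, then stand packing boards from the rack upright in the gap in front of the sloping stop, face to face against the mould, until no more will go in. Then push the wedge down between the last board and the stop, sloping face to the stop, until you feel it bite, and finish still holding it, pressed firmly down (about 15 N), so that the mould stays squeezed shut. Do not lift, tip or crush the plaster, leave the spare boards in the rack, and do not disturb the saucers, abrasive block and stamp.

Things in the scene. Friction and masses are not known exactly. Their poses are not given: they have to be found in the camera images.
- frame: wooden clamping frame on the bench, a bed 286 long (its x axis, from -140 to +146) x 92 wide (y) x 18 mm thick, fixed. Origin on the bench under the bed; z up; all heights 'above the bed' count from its upper face at z = 18. Low rails 10 mm high run along both edges, 69 mm apart inside. A fixed end block, 80 mm high and 52 wide, has its face at x = -100; the mould closed against it ends at x = 0. At the +x end stands the stop.
- stop_toe (a point): foot of the stop's sloping face, on the upper face of the bed, in the middle of the width. The stop is a wooden block (52 mm wide, 80 high, bolted down and not to be moved) at the +x end of the frame, axes as the frame's; its x in the frame differs from run to run, 13 to 31 mm. Its face looks to -x towards the mould and leans away as it rises, 0.3 mm per mm of height, the same taper as the wedge.
- half_a: plaster mould half, 50 (x) x 52 (y) x 75 mm high, about 0.14 to 0.26 kg, loose, already standing against the end block. Origin under its centre, axes as the frame's; the seam face is at its x = +25
- half_b: the other plaster mould half, same size and weight, loose, standing on the bed between half_a and the stop with an open seam of some 4 to 9 mm. Origin under its centre, axes as the frame's; its seam face is at x = -25. It slides on the bed at 0.5 to 2 N and can be gripped across its 52 mm width (y)
- half_b_face (a point): middle of the lower edge of half_b's outer face (x = +25 of half_b), on the bed: the packing gap runs from here to the stop
- rack: wooden rack 168 (x) x 78 (y) x 30 mm high on the bench, fixed, slot floor at 8 mm. Four packers stand in slots at x = -62, -38, -14, +10 and the wedge in a tapered slot at x = +38, all broadside across it (their width along y). Origin on the bench under its centre
- wedge: wooden wedge 58 mm wide (y) x 95 high. Origin in the middle of its foot. Its straight face is at x = -7.5 (upright); the foot is 15 mm thick, the other face slopes outward to +x by 0.3 mm per mm of height up to 65 mm, where it is 34.5 mm thick, and is upright above that. 0.08 kg. It stands in the rack at the start and can be gripped across its width from above; a bite is good when the foot is 2 to 52 mm above the bed
- saucers: bystander: low stack of pale saucers, 93 wide x 46 mm high, at the back
- abrasive: bystander: grey abrasive block 59x82x26 mm, at the back
- press_stamp: bystander: turned wooden stamp, 29 across x 58 mm high, at the back
- packer0: packing board (packer) 10 thick (x) x 58 wide (y) x 90 mm high, 0.04 kg, all four alike; stands in the rack's slot 1 (22 mm deep) at the start. Origin in the middle of its lower edge; can be gripped across its 58 mm width from above
- packer1: packing board (packer) 10 thick (x) x 58 wide (y) x 90 mm high, 0.04 kg, all four alike; stands in the rack's slot 2 (22 mm deep) at the start. Origin in the middle of its lower edge; can be gripped across its 58 mm width from above
- packer2: packing board (packer) 10 thick (x) x 58 wide (y) x 90 mm high, 0.04 kg, all four alike; stands in the rack's slot 3 (22 mm deep) at the start. Origin in the middle of its lower edge; can be gripped across its 58 mm width from above
- packer3: packing board (packer) 10 thick (x) x 58 wide (y) x 90 mm high, 0.04 kg, all four alike; stands in the rack's slot 4 (22 mm deep) at the start. Origin in the middle of its lower edge; can be gripped across its 58 mm width from above
Things that resemble listed ones, but are neither listed nor needed, are in the scene too. Leave any blue or orange look-alike of the packer3 alone.

How it is judged:
On the way:
1. the loose half has been slid up to the other one (x of half_b in the frame of half_a below 0.0525 m and angle between the x axis of half_b and the x axis of half_a, either way round below 0.06 rad), for 0.2 s.
At the end, for the whole second after the job is handed in: Wedge held (fingers over 3 N), upright within 0.1 rad, foot 2 to 52 mm above the bed, over 3 N on the stop. Seam under 2.5 mm, halves pressed by over 1.5 N, half_a at the end block. Each board upright in the gap (8 mm) or down in a rack slot (8 mm). Fingers off half_b (all of step 1 and contact force between half_a and half_b above 1.5 N and x of half_b in the frame of half_a above 0.046 m and x of half_a in the frame of frame between -0.079 and -0.072 m and contact force between wedge and stop above 3 N and contact force between the fingers and wedge above 3 N and contact force between the fingers and half_b below 0.5 N and z of wedge in the frame of frame between 0.02 and 0.07 m and angle between the z axis of wedge and the z axis of frame, either way round below 0.1 rad and linear speed of wedge below 0.02 m/s and ((x of packer0 in the frame of frame between 0.002 and 0.042 m and y of packer0 in the frame of frame between -0.008 and 0.008 m and z of packer0 in the frame of frame between 0.012 and 0.024 m and angle between packer0's own z axis and vertical below 0.15 rad) or (x of packer0 in the frame of rack between -0.07 and 0.02 m and y of packer0 in the frame of rack between -0.008 and 0.008 m and z of packer0 in the frame of rack between 0.002 and 0.014 m and angle between packer0's own z axis and vertical below 0.25 rad)) and ((x of packer1 in the frame of frame between 0.002 and 0.042 m and y of packer1 in the frame of frame between -0.008 and 0.008 m and z of packer1 in the frame of frame between 0.012 and 0.024 m and angle between packer1's own z axis and vertical below 0.15 rad) or (x of packer1 in the frame of rack between -0.07 and 0.02 m and y of packer1 in the frame of rack between -0.008 and 0.008 m and z of packer1 in the frame of rack between 0.002 and 0.014 m and angle between packer1's own z axis and vertical below 0.25 rad)) and ((x of packer2 in the frame of frame between 0.002 and 0.042 m and y of packer2 in the frame of frame between -0.008 and 0.008 m and z of packer2 in the frame of frame between 0.012 and 0.024 m and angle between packer2's own z axis and vertical below 0.15 rad) or (x of packer2 in the frame of rack between -0.07 and 0.02 m and y of packer2 in the frame of rack between -0.008 and 0.008 m and z of packer2 in the frame of rack between 0.002 and 0.014 m and angle between packer2's own z axis and vertical below 0.25 rad)) and ((x of packer3 in the frame of frame between 0.002 and 0.042 m and y of packer3 in the frame of frame between -0.008 and 0.008 m and z of packer3 in the frame of frame between 0.012 and 0.024 m and angle between packer3's own z axis and vertical below 0.15 rad) or (x of packer3 in the frame of rack between -0.07 and 0.02 m and y of packer3 in the frame of rack between -0.008 and 0.008 m and z of packer3 in the frame of rack between 0.002 and 0.014 m and angle between packer3's own z axis and vertical below 0.25 rad))); the arm keeps its last pose, push and grip.
It fails at once if saucers, abrasive block or stamp pushed more than 30 mm (distance of any of saucers, abrasive, press_stamp from where it was at the start of the episode above 0.03 m).
It fails at once if half_a lifted off the bed or tipped (z of half_a in the frame of frame above 0.033 m or angle between half_a's own z axis and vertical above 0.3 rad).
It fails at once if half_b lifted off the bed or tipped (z of half_b in the frame of frame above 0.033 m or angle between half_b's own z axis and vertical above 0.3 rad).
It fails at once if mould halves crushed together with over 60 N (contact force between half_a and half_b above 60 N).
It also fails if it takes over 72 s, if anything falls off the work surface, if the arm or the gripper's body presses on something with over 40 N, if the wrist force passes 120 N, or if a joint passes its speed limit or range.

### The arm

A 6-joint arm with a two-finger parallel gripper is mounted at the origin on a cart in front of the work surface, level with it; the furniture and walls round the work are solid. World frame = base frame: x ahead of the robot, y to its left, z up, the work surface at z = 0. Lengths are in m, angles in rad, forces in N, time in s.
With the tool pointing down it reaches from about 0.375 to 0.9 m from the base axis. Payload 3.1 kg.
Tool frame: the origin (TCP) lies midway between the tips of the shut fingers; the grasp point (between the pads) lies 19 mm behind it; z points along the fingers, y is the line along which they close (so a half turn about z gives the same grasp; the last joint's range is limited). The gripper opens to 87 mm and grips with 3 to 60 N. Pads are 19 mm wide; open, the fingers measure 117 mm over their backs; the gripper's body (75 mm by 190 mm) begins 51 mm behind the grasp point.
Start: joints at [1.123, 0.527, 1.433, -0, 1.181, -0.178], TCP at [0.167, 0.602, 0.223] pointing down, gripper open.
Joint ranges: [-3.08, 3.08], [-0.75, 2.2], [0.22, 2.44], [-1.43, 4.57], [0, 2.65], [-2.85, 2.85]. Speed limits (rad/s): [2.79, 2.79, 3.14, 3.14, 3.14, 3.14].

### API

Orientations are given as a unit quaternion [x, y, z, w].
In Python, from rig import get_obs, cams, job gives the robot as it stands.
- The arm moves only by the tool servo_tool, never from a script. Its argument "moves" is text: rows parted by semicolons, each of 5 numbers parted by spaces: the shift along the tool's x, y, z in m, then the turn about the tool's z in degrees, then the finger opening in m, from 0 to 0.087. In form: dx dy dz spin claw; .... A call has 1 to 10 rows; each row is the pose to reach, as a shift and turn from the pose commanded when the call began, along the tool's axes at that moment; what a row does not reach only later rows make up. A row lasts 1/12 s, in which the tool goes at most 41.7 mm and 7.16 degrees, less where a joint would pass 70% of its speed; a pose out of reach is approached as far as the arm can. A call with a gripper value outside its range is refused whole. The fingers move at their own pace and stop on an object; "grip_force" is the grip in N (left out, the last holds). Time passes only in rows, so rows that repeat a pose let the fingers close. It gives the time, the measured TCP pose, the force, the opening and the grip force at its end, in the units of the state.
- get_obs(): the state, without advancing time (a new reading comes with each control period).
- cams.camera(name): name is "scene" or "side" or "wrist"; returns the picture (420x560x3 uint8, blue, green, red); there is no depth.
- cams.camera_model(name): a dict with "fx", "fy", "cx", "cy" (pixels), "dist" ([k1, k2, p1, p2, k3] as OpenCV has them; the pictures are not rectified), "R" (3x3) and "t" (3): a world point X has camera coordinates R X + t. Camera axes: x right, y down, z forward; pixel columns grow to the right and rows downward; lengths in m; the calibration is good to about 2 mm. A picture is of the moment at which its call begins: read the wrist's pose just before it. camera_model takes no time and is no camera call; for the wrist camera it gives the pose at the moment of the call.
- job.hand_in(): hands the job in; it is judged then, once.
The state is a dict: "time": time; "q": joint angles; "joint_velocities": joint speeds; "joint_torque": joint torques, N m; "position": TCP position; "tool_rot": TCP orientation; "ft_force": force on the tool from outside, world axes, zero at the start; "moment": the same for the moment, N m; "grip_width": finger opening in m; "grip_force": force on a finger pad.
Only numpy, scipy, OpenCV 4.12 (cv2) and the standard library are available. Lean on these libraries where they do the work, as an engineer would, in place of code of your own. Each camera call takes 0.05 s, during which the arm holds its last target. There are 200 camera calls.

## Working session

There is one attempt and no reset: what is moved stays moved. The work goes in short steps, Python scripts to look and compute and a tool call to move; the robot and the scene stay as the last step left them, time stands still between calls to the robot, and variables do not carry over. Pictures are saved under pics/ and viewed, at most 10 in all, crops included, and the job is handed in when it is done.

Besides the shell and the picture viewer there is one more tool, called after ">>>" as a command line: name --argument value ..., lists and objects as JSON in quotes. servo_tool: Moves the arm, as the interface text tells. Its arguments: {"type":"object","properties":{"moves":{"type":"string"},"grip_force":{"type":"number"}},"required":["moves"]}

```bash
mkdir -p pics
cat > h.py <<'E'
import numpy as np, cv2
from rig import get_obs, cams, job
def snap(n,f):
    m=cams.camera_model(n); im=cams.camera(n); cv2.imwrite('pics/'+f,im); return im,m
def ray(m,uv):
    K=np.array([[m['fx'],0,m['cx']],[0,m['fy'],m['cy']],[0,0,1]])
    p=cv2.undistortPoints(np.array([[uv]],float),K,np.array(m['dist'],float))[0,0]
    R=np.array(m['R']);t=np.array(m['t']); return -R.T@t, R.T@np.array([p[0],p[1],1])
def onz(m,uv,z):
    c,d=ray(m,uv); return c+d*(z-c[2])/d[2]
def proj(m,X):
    K=np.array([[m['fx'],0,m['cx']],[0,m['fy'],m['cy']],[0,0,1]])
    return cv2.projectPoints(np.array(X,float).reshape(-1,3),cv2.Rodrigues(np.array(m['R']))[0],np.array(m['t'],float),K,np.array(m['dist'],float))[0].reshape(-1,2)
E
python3 - <<'E'
from h import *
a,m=snap('scene','s0.png'); b,m2=snap('side','d0.png')
for k in(m,m2): print(-np.array(k['R']).T@np.array(k['t']))
print(get_obs())
E
```

```text
[ 0.04837502 -0.84061216  0.6202943 ]
[ 0.64303456 -0.74037968  0.61295401]
{'time': 0.1, 'q': array([ 1.12247013e+00,  5.28403139e-01,  1.43377303e+00,  7.96593305e-07,
        1.18139656e+00, -1.78507163e-01]), 'joint_velocities': array([-1.76411230e-03, -1.83959429e-03, -2.19685834e-03,  2.26746472e-05,
        5.73960484e-04, -2.75037404e-03]), 'joint_torque': array([-7.59622581e-04, -4.40989566e+01, -1.77150410e+01,  6.34874753e-02,
        5.33131999e-02, -2.54766866e-05]), 'position': array([0.16628344, 0.60178994, 0.22165146]), 'tool_rot': array([ 1.34500735e-01,  9.90912999e-01, -9.41697250e-04, -3.05590245e-04]), 'ft_force': array([0.09867421, 0.97500356, 0.58557409]), 'moment': array([-0.01605735,  0.00682411, -0.04783001]), 'grip_force': 0.0, 'grip_width': 0.08722477532880325}
```

View pics/s0.png

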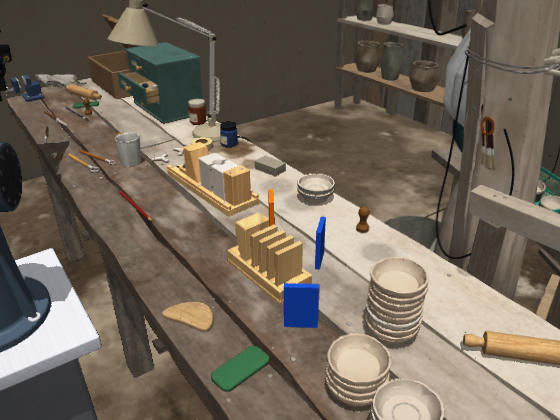

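View pics/d0.png

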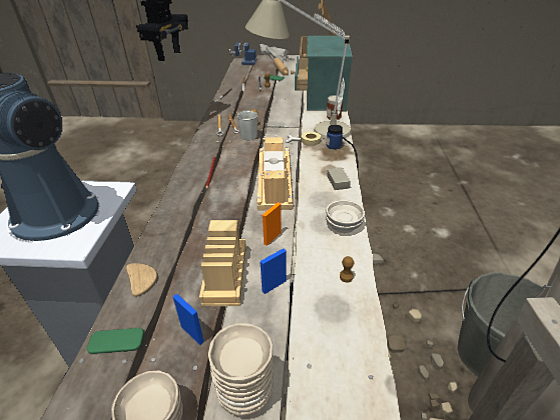

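The scene view shows the frame with the white mould near (212,175), the rack with boards near (270,250), and blue and orange look-alike boards at (302,305), (320,243) and (271,208). The side view shows the frame at (274,180) and the rack at (222,265).

Run:
```python
import cv2, numpy as np
a=cv2.imread('pics/s0.png');b=cv2.imread('pics/d0.png')
c1=cv2.resize(a[130:300,160:320],None,fx=3.5,fy=3.5,interpolation=2)
c2=cv2.resize(b[130:310,190:310],None,fx=3.3,fy=3.3,interpolation=2)
cv2.imwrite('pics/c1.png',c1);cv2.imwrite('pics/c2.png',c2)
```

```text
(no output)
```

View pics/c1.png

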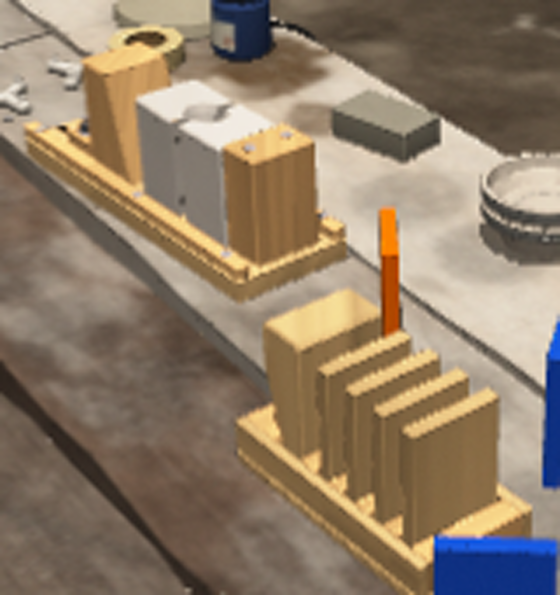

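View pics/c2.png

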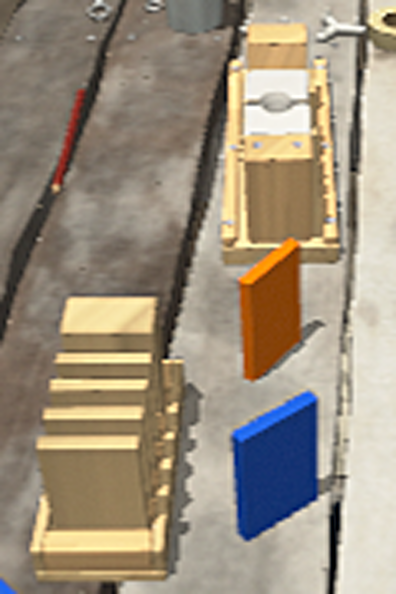

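Crop 1 shows, along the frame, the upright end block nearest the camera (270,150 in the crop), the white mould halves (seam ~180,190), a narrow packing gap, and the sloping stop at the far end (125,110). The rack holds four plain wooden boards with the wedge at its far end (320,330). The plain wooden boards in the slots are packer0–3, with packer0 nearest. The orange board at (390,270) and the blue ones stand loose on the bench, so they are look-alikes to leave alone. Crop 2 agrees.

Run:
```python
from h import *
m=cams.camera_model('scene');d=cams.camera_model('side')
f1=lambda x,y:(160+x/3.5,130+y/3.5)
f2=lambda x,y:(190+x/3.3,130+y/3.3)
def p(n,M,uv,z): print(n,onz(M,uv,z).round(4))
p('p0 top L',m,f1(403,430),.098);p('p0 top R',m,f1(497,393),.098)
p('p0 top L side',d,f2(38,445),.098);p('p0 R side',d,f2(143,440),.098)
p('wedge L near',m,f1(275,325),.103);p('wedge R',m,f1(380,315),.103)
p('wedge L s',d,f2(62,332),.103);p('w R s',d,f2(157,332),.103)
p('endblk top nearL',m,f1(226,152),.098);p('nearR',m,f1(314,138),.098);p('farR?',m,f1(272,122),.098)
p('endblk s L',d,f2(245,157),.098);p('R',d,f2(325,160),.098)
p('frame near bottom',m,f1(240,298),0);p('right',m,f1(345,255),0)
p('sL',d,f2(223,262),0);p('sR',d,f2(340,262),0)
p('stop top farL',d,f2(247,27),.098);p('R',d,f2(306,27),.098)
p('frame far left bottom',m,f1(28,150),0)
p('rack nearL s',d,f2(32,572),0);p('rack nearR',d,f2(165,578),0);p('rack farL top',m,f1(238,415),.03)
o=get_obs();w=cams.camera_model('wrist');print(w['fx'],w['cx'],w['cy']);R=np.array(w['R']);c=-R.T@np.array(w['t'])
from scipy.spatial.transform import Rotation as Ro
T=Ro.from_quat(o['tool_rot']).as_matrix();print('cam in tool',T.T@(c-o['position']),'\nR tool->cam',(R@T).round(3));print(T.round(3))
```

```text
p0 top L [ 0.4544 -0.2475  0.098 ]
p0 top R [ 0.5123 -0.2493  0.098 ]
p0 top L side [ 0.4577 -0.2547  0.098 ]
p0 R side [ 0.5164 -0.2474  0.098 ]
wedge L near [ 0.4492 -0.1335  0.103 ]
wedge R [ 0.5012 -0.1583  0.103 ]
wedge L s [ 0.4523 -0.1633  0.103 ]
w R s [ 0.5112 -0.1601  0.103 ]
endblk top nearL [0.5356 0.0711 0.098 ]
nearR [0.5929 0.0546 0.098 ]
farR? [0.5829 0.0916 0.098 ]
endblk s L [0.5451 0.0471 0.098 ]
R [0.6049 0.046  0.098 ]
frame near bottom [0.5273 0.0497 0.    ]
right [0.6154 0.0562 0.    ]
sL [0.5241 0.0443 0.    ]
sR [0.617  0.0492 0.    ]
stop top farL [0.5262 0.2537 0.098 ]
R [0.5777 0.2559 0.098 ]
frame far left bottom [0.5033 0.3364 0.    ]
rack nearL s [ 0.4431 -0.2672  0.    ]
rack nearR [ 0.5244 -0.2669  0.    ]
rack farL top [ 0.4387 -0.1033  0.03  ]
316.7970147369957 283.7682412031996 201.50951350995857
cam in tool [ 0.08248358  0.00022883 -0.16233442] 
R tool->cam [[ 0.001  1.    -0.   ]
 [-0.954  0.001 -0.299]
 [-0.299  0.001  0.954]]
[[-0.964  0.267 -0.001]
 [ 0.267  0.964 -0.002]
 [ 0.    -0.002 -1.   ]]
```

>>> servo_tool --moves "-0.036 -0.018 -0.03 7 0.08; -0.071 -0.037 -0.03 14 0.08; -0.107 -0.055 -0.03 21 0.08; -0.142 -0.073 -0.03 28 0.08; -0.178 -0.092 -0.03 35 0.08; -0.213 -0.11 -0.03 42 0.08; -0.249 -0.129 -0.03 49 0.08; -0.284 -0.147 -0.03 56 0.08; -0.32 -0.165 -0.03 63 0.08; -0.356 -0.184 -0.03 70 0.08"

```text
time: 0.93
position: [0.4615, 0.3286, 0.2522]
tool_rot: [0.681, 0.733, -0.0, -0.0]
ft_force: [1.0, 0.3, 0.1]
grip_width: 0.08
grip_force: 0.0
```

>>> servo_tool --moves "-0.032 0.03 0 0 0.08; -0.064 0.06 0 0 0.08; -0.095 0.089 0 0 0.08; -0.095 0.089 0 0 0.08; -0.095 0.089 0 0 0.08"

```text
time: 1.35
position: [0.5588, 0.2401, 0.2518]
tool_rot: [0.68, 0.733, -0.0, -0.0]
ft_force: [-0.8, 0.2, 0.6]
grip_width: 0.0797
grip_force: 0.0
```

Run:
```python
from h import *
a,m=snap('wrist','w0.png'); print(get_obs()['position'],get_obs()['tool_rot'],get_obs()['time'])
```

```text
[0.55686029 0.24163084 0.25175989] [ 6.79458001e-01  7.33713673e-01 -6.41641865e-04 -8.11987518e-04] 1.4
```

View pics/w0.png

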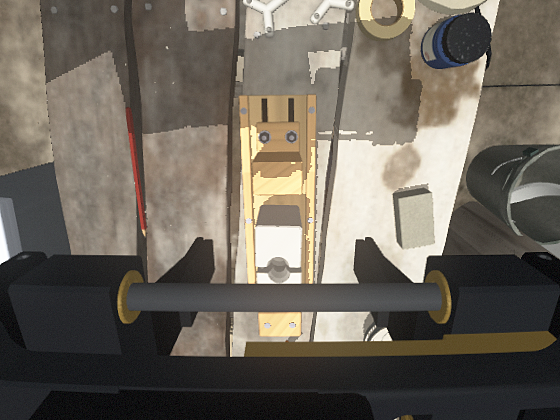

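The wrist view shows the frame lying vertically at columns 240–318, with the stop top at (278,137), bare bed from about row 165 to 200, half_b's shaded outer face at rows 205–225, the seam hole at (278,268), and the end block at (280,325).

Run:
```python
import cv2
b=cv2.imread('pics/w0.png')
c=cv2.resize(cv2.rotate(b[85:285,225:335],cv2.ROTATE_90_CLOCKWISE),None,fx=4,fy=4,interpolation=2)
cv2.imwrite('pics/c3.png',c)
```

```text
(no output)
```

View pics/c3.png

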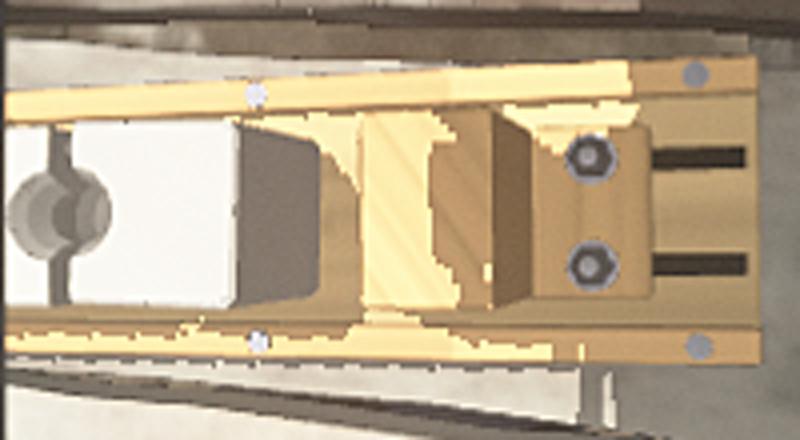

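Run:
```python
from h import *
m=cams.camera_model('wrist');print((-np.array(m['R']).T@np.array(m['t'])).round(4))
g=lambda X,Y:(225+Y/4-.5,285-X/4-.5)
def p(n,X,Y,z): q=onz(m,g(X,Y),z); print(n,q.round(4)); return q
a=p('rail L outer far end top',757,58,.028);b=p('rail R outer far end top',760,363,.028)
c=p('rail L outer near',8,90,.028);d=p('rail R outer near',8,355,.028)
for z in(.018,.098): p(f'stop edge 362 z{z}',362,120,z);p('  R',364,305,z)
p('stop top far edge',492,112,.098);p('  R',492,308,.098);p('back bottom',531,130,.018)
p('hb top outer L',235,122,.093);p('hb top R',233,305,.093)
p('hb foot L',320,142,.018);p('hb foot R',318,292,.018)
p('hb seam L',70,122,.093);p('hb seam R',70,303,.093);p('ha seam L',48,125,.093);p('ha seam R',48,303,.093)
# midpoints
A=(a+b)/2;C=(c+d)/2;u=(A-C);print('axis deg',np.degrees(np.arctan2(u[1],u[0])),A)
for e,f in((a,c),(b,d)): v=e-f;print(np.degrees(np.arctan2(v[1],v[0])))
```

```text
[0.5509 0.324  0.4141]
rail L outer far end top [0.4975 0.3289 0.028 ]
rail R outer far end top [0.5858 0.3366 0.028 ]
rail L outer near [0.5177 0.0819 0.028 ]
rail R outer near [0.6097 0.0892 0.028 ]
stop edge 362 z0.018 [0.521  0.2079 0.018 ]
  R [0.5809 0.2133 0.018 ]
stop edge 362 z0.098 [0.527  0.2314 0.098 ]
  R [0.5749 0.2357 0.098 ]
stop top far edge [0.5233 0.2652 0.098 ]
  R [0.5725 0.2691 0.098 ]
back bottom [0.5213 0.2631 0.018 ]
hb top outer L [0.529  0.1941 0.093 ]
hb top R [0.5787 0.1974 0.093 ]
hb foot L [0.5289 0.1942 0.018 ]
hb foot R [0.5781 0.1974 0.018 ]
hb seam L [0.5315 0.1436 0.093 ]
hb seam R [0.5829 0.1477 0.093 ]
ha seam L [0.5327 0.1366 0.093 ]
ha seam R [0.5835 0.1407 0.093 ]
axis deg 95.08781162513459 [0.5416773  0.33271613 0.028     ]
94.66454107249695
95.50996448654264
```

>>> servo_tool --moves "-0.035 -0.004 0.03 -0.6 0.087; -0.07 -0.007 0.06 -0.6 0.087; -0.07 -0.007 0.1 -0.6 0.087; -0.07 -0.007 0.14 -0.6 0.087; -0.07 -0.007 0.175 -0.6 0.087; -0.07 -0.007 0.2 -0.6 0.087; -0.07 -0.007 0.208 -0.6 0.087; -0.07 -0.007 0.208 -0.6 0.087; -0.07 -0.007 0.208 -0.6 0.087"

```text
time: 2.15
position: [0.5553, 0.1734, 0.0453]
tool_rot: [0.674, 0.739, 0.0, 0.0]
ft_force: [-0.7, -0.5, 0.6]
grip_width: 0.0869
grip_force: 0.0
```

>>> servo_tool --moves "0 0 0 0 0.05; 0 0 0 0 0.045; 0 0 0 0 0.045; 0 0 0 0 0.045; 0 0 0 0 0.045; 0 0 0 0 0.045; 0 0 0 0 0.045; 0 0 0 0 0.045" --grip_force 6

```text
time: 2.82
position: [0.556, 0.1722, 0.045]
tool_rot: [0.675, 0.738, 0.0, 0.0]
ft_force: [-0.5, 0.3, 3.1]
grip_width: 0.0521
grip_force: 6.0
```

>>> servo_tool --moves "-0.001 0 0 0 0.045; -0.002 0 0 0 0.045; -0.003 0 0 0 0.045; -0.004 0 0 0 0.045; -0.005 0 0 0 0.045; -0.005 0 0 0 0.045"

```text
time: 3.32
position: [0.5562, 0.1675, 0.045]
tool_rot: [0.675, 0.738, 0.001, 0.0]
ft_force: [-0.4, 3.5, 4.7]
grip_width: 0.0521
grip_force: 6.0
```

>>> servo_tool --moves "-0.001 0 0 0 0.045; -0.002 0 0 0 0.045; -0.002 0 0 0 0.045"

```text
time: 3.57
position: [0.5564, 0.1655, 0.045]
tool_rot: [0.675, 0.738, 0.001, 0.0]
ft_force: [0.7, 3.3, 5.1]
grip_width: 0.0522
grip_force: 6.0
```

>>> servo_tool --moves "-0.001 0 0 0 0.045; -0.002 0 0 0 0.045; -0.002 0 0 0 0.045"

```text
time: 3.82
position: [0.5562, 0.1638, 0.0449]
tool_rot: [0.675, 0.738, 0.0, -0.0]
ft_force: [-0.4, 3.9, 5.7]
grip_width: 0.052
grip_force: 6.0
```

>>> servo_tool --moves "-0.001 0 0 0 0.045; -0.001 0 0 0 0.045; -0.001 0 0 0 0.045"

```text
time: 4.07
position: [0.5561, 0.1632, 0.0447]
tool_rot: [0.675, 0.738, 0.001, -0.001]
ft_force: [-1.2, 6.5, 3.8]
grip_width: 0.0523
grip_force: 6.0
```

>>> servo_tool --moves "-0.001 0 0 0 0.045; -0.001 0 0 0 0.045; -0.001 0 0 0 0.045"

```text
time: 4.32
position: [0.5562, 0.1625, 0.0446]
tool_rot: [0.675, 0.738, 0.001, -0.001]
ft_force: [0.1, 6.6, 3.8]
grip_width: 0.052
grip_force: 6.0
```

>>> servo_tool --moves "-0.001 0 0 0 0.045; -0.001 0 0 0 0.045; -0.001 0 0 0 0.045"

```text
time: 4.57
position: [0.5563, 0.1617, 0.0444]
tool_rot: [0.675, 0.738, 0.001, -0.001]
ft_force: [-0.1, 6.8, 2.7]
grip_width: 0.0518
grip_force: 6.0
```

>>> servo_tool --moves "0 0 0 0 0.07; 0 0 0 0 0.087; 0 0 0 0 0.087; 0 0 0 0 0.087; 0 0 -0.03 0 0.087; 0 0 -0.07 0 0.087; 0 0 -0.11 0 0.087; 0 0 -0.15 0 0.087; 0 0 -0.18 0 0.087; 0 0 -0.18 0 0.087"

```text
time: 5.4
position: [0.5608, 0.1604, 0.2317]
tool_rot: [0.675, 0.738, 0.005, 0.005]
ft_force: [0.2, -0.1, -0.5]
grip_width: 0.0867
grip_force: 0.0
```

Run:
```python
from h import *
b,m=snap('wrist','w1.png'); print(get_obs()['position'],get_obs()['tool_rot'],get_obs()['time'])
print(proj(m,[[.554,.1885,.093],[.5581,.1387,.093],[.552,.21,.018]]))
c=cv2.resize(cv2.rotate(b[80:300,220:340],cv2.ROTATE_90_CLOCKWISE),None,fx=3.6,fy=3.6,interpolation=2)
cv2.imwrite('pics/c4.png',c)
```

```text
[0.55902193 0.16010307 0.22858017] [0.67472413 0.73805639 0.00316748 0.00317363] 5.45
[[277.0893439  161.62616687]
 [276.95953669 210.9337598 ]
 [277.32907498 131.8602092 ]]
```

View pics/c4.png

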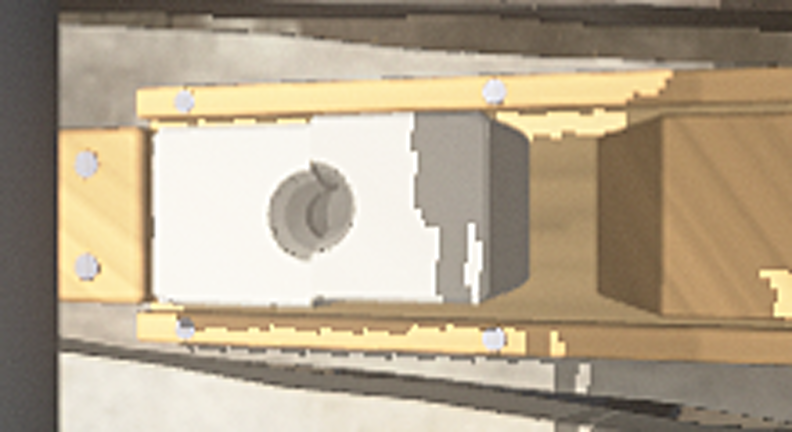

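The seam is closed, with half_b about 1–2 mm off sideways. The packing gap shows clearly between crop X 527 (half_b foot) and X 598 (stop toe).

Run:
```python
from h import *
from scipy.spatial.transform import Rotation as Ro
m=cams.camera_model('wrist');o=get_obs();T=Ro.from_quat(o['tool_rot']).as_matrix()
print(o['position'],T.round(4).tolist())
g=lambda X,Y:(220+Y/3.6-.5,300-X/3.6-.5)
def p(n,X,Y,z): q=onz(m,g(X,Y),z); print(n,q.round(4)); return q
h=p('hb foot',528,212,.018);s=p('toe',598,212,.018);p('stop top edge',663,214,.098)
a=p('toeL',598,131,.018);b=p('toeR',598,295,.018)
t1=p('hb topL',490,115,.093);t2=p('hb topR',480,303,.093);p('endblk face top',145,213,.098);p('seam',310,213,.093)
x=p('railinL',575,112,.018);y=p('railinR',590,322,.018);print((x+y)/2)
print('gap',np.linalg.norm(h-s))
```

```text
[0.55902193 0.16010307 0.22858017] [[-0.0895, 0.9959, 0.009], [0.996, 0.0895, 0.0004], [-0.0004, 0.009, -1.0]]
hb foot [0.5524 0.1858 0.018 ]
toe [0.5504 0.2083 0.018 ]
stop top edge [0.5495 0.2316 0.098 ]
toeL [0.5245 0.206  0.018 ]
toeR [0.577  0.2107 0.018 ]
hb topL [0.5273 0.1849 0.093 ]
hb topR [0.577  0.1867 0.093 ]
endblk face top [0.5616 0.089  0.098 ]
seam [0.5574 0.137  0.093 ]
railinL [0.5188 0.1981 0.018 ]
railinR [0.586 0.209 0.018]
[0.55239908 0.20354079 0.018     ]
gap 0.02257685070041115
```

>>> servo_tool --moves "-0.036 -0.011 -0.02 0 0.087; -0.072 -0.022 -0.02 0 0.087; -0.108 -0.033 -0.02 0 0.087; -0.144 -0.045 -0.02 0 0.087; -0.18 -0.056 -0.02 0 0.087; -0.216 -0.067 -0.02 1 0.087; -0.252 -0.079 -0.02 2 0.087; -0.288 -0.09 -0.02 3 0.087; -0.324 -0.101 -0.02 3 0.087; -0.352 -0.11 -0.02 3 0.087"

```text
time: 6.28
position: [0.4767, -0.2026, 0.2429]
tool_rot: [0.694, 0.72, -0.001, -0.001]
ft_force: [0.6, -0.2, -0.5]
grip_width: 0.0867
grip_force: 0.0
```

>>> servo_tool --moves "0 0 0 0 0.087; 0 0 0 0 0.087"

```text
time: 6.45
position: [0.4771, -0.2014, 0.2429]
tool_rot: [0.695, 0.719, -0.0, -0.002]
ft_force: [-0.1, 1.1, 0.4]
grip_width: 0.0868
grip_force: 0.0
```

Run:
```python
from h import *
b,m=snap('wrist','w2.png'); print(get_obs()['position'],get_obs()['tool_rot'],get_obs()['time'])
print(proj(m,[[.4825,-.247,.098],[.4825,-.147,.103]]))
c=cv2.resize(cv2.rotate(b[60:300,200:360],cv2.ROTATE_90_CLOCKWISE),None,fx=3.3,fy=3.3,interpolation=2)
cv2.imwrite('pics/c5.png',c)
```

```text
[ 0.47732093 -0.20004664  0.24308428] [ 6.94454049e-01  7.19534627e-01 -1.18012354e-04 -1.86563489e-03] 6.5
[[287.58432419 231.4127092 ]
 [291.70051498 134.87499179]]
```

View pics/c5.png

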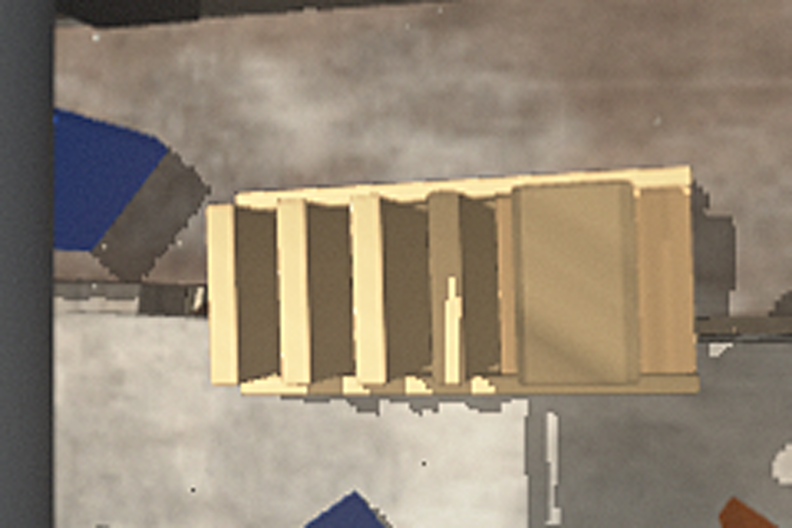

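The rack crop shows four board tops at X≈223, 294, 369 and 446 (Y≈200–383) and the wedge at X≈517–633. A blue look-alike is at (110,190) and another is just below at (350,510). I'll take packer3 and then packer2, which are clear of both.

Run:
```python
from h import *
m=cams.camera_model('wrist')
g=lambda X,Y:(200+Y/3.3-.5,300-X/3.3-.5)
R={}
for n,x0,x1,y0,y1,z in(('p0',208,238,205,383,.098),('p1',279,309,199,383,.098),('p2',352,385,195,382,.098),('p3',430,463,192,383,.098),('w',517,633,183,383,.103)):
    c=[onz(m,g(*q),z) for q in((x0,y0),(x1,y0),(x0,y1),(x1,y1))]
    R[n]=np.mean(c,0);d=c[2]-c[0];e=c[1]-c[0];print(n,R[n].round(4),'w',np.linalg.norm(d).round(4),np.linalg.norm(e).round(4),'ang',np.degrees(np.arctan2(d[1],d[0])).round(2))
d=R['p3']-R['p0'];print(np.degrees(np.arctan2(d[1],d[0])),np.linalg.norm(d))
c=[onz(m,g(*q),.03) for q in((237,195),(690,168),(242,392),(697,390))];print(np.round(c,4))
```

```text
p0 [ 0.4838 -0.2462  0.098 ] w 0.0568 0.0103 ang 2.16
p1 [ 0.4819 -0.2225  0.098 ] w 0.0575 0.0099 ang 2.16
p2 [ 0.4802 -0.1986  0.098 ] w 0.0571 0.0104 ang 2.15
p3 [ 0.479  -0.1746  0.098 ] w 0.0571 0.0099 ang 2.14
w [ 0.4762 -0.1372  0.103 ] w 0.0574 0.0322 ang 2.13
93.90719663605695 0.07177188632456055
[[ 0.4474 -0.2702  0.03  ]
 [ 0.4358 -0.1045  0.03  ]
 [ 0.5233 -0.2653  0.03  ]
 [ 0.5114 -0.0994  0.03  ]]
```

>>> servo_tool --moves "0.0253 0.0026 0.03 -2 0.072; 0.0253 0.0026 0.06 -2 0.072; 0.0253 0.0026 0.09 -2 0.072; 0.0253 0.0026 0.12 -2 0.072; 0.0253 0.0026 0.15 -2 0.072; 0.0253 0.0026 0.175 -2 0.072; 0.0253 0.0026 0.19 -2 0.072; 0.0253 0.0026 0.19 -2 0.072; 0.0253 0.0026 0.19 -2 0.072"

```text
time: 7.25
position: [0.4795, -0.173, 0.0537]
tool_rot: [0.68, 0.733, -0.0, -0.002]
ft_force: [1.0, 0.3, 0.7]
grip_width: 0.0723
grip_force: 0.0
```

>>> servo_tool --moves "0 0 0 0 0.05; 0 0 0 0 0.05; 0 0 0 0 0.05; 0 0 0 0 0.05; 0 0 0 0 0.05; 0 0 0 0 0.05" --grip_force 20

```text
time: 7.75
position: [0.4809, -0.1751, 0.0558]
tool_rot: [0.681, 0.732, 0.0, 0.001]
ft_force: [1.4, 0.9, 5.9]
grip_width: 0.0579
grip_force: 20.0
```

>>> servo_tool --moves "0 0 -0.03 0 0.05; 0 0 -0.07 0 0.05; 0 0 -0.11 0 0.05; 0.02 0.006 -0.135 0 0.05; 0.058 0.016 -0.135 0 0.05; 0.096 0.026 -0.135 0 0.05; 0.134 0.036 -0.135 0 0.05; 0.172 0.047 -0.135 -1 0.05; 0.21 0.057 -0.135 -1 0.05; 0.248 0.067 -0.135 -1 0.05"

```text
time: 8.58
position: [0.5289, 0.0791, 0.1899]
tool_rot: [0.675, 0.738, 0.0, 0.0]
ft_force: [1.0, -0.5, -0.1]
grip_width: 0.0581
grip_force: 20.0
```

>>> servo_tool --moves "0.038 0.01 0 0 0.05; 0.076 0.02 0 0 0.05; 0.106 0.028 0 0 0.05; 0.1155 0.0315 0 0 0.05; 0.1155 0.0315 0 0 0.05; 0.1155 0.0315 0 0 0.05; 0.1155 0.0315 0 0 0.05; 0.1155 0.0315 0 0 0.05"

```text
time: 9.25
position: [0.5498, 0.1934, 0.1895]
tool_rot: [0.675, 0.737, -0.001, -0.0]
ft_force: [0.2, -0.7, -0.2]
grip_width: 0.0576
grip_force: 20.0
```

Run:
```python
from h import *
b,m=snap('wrist','w3.png');o=get_obs(); print(o['position'],o['tool_rot'],o['time'],o['ft_force'],o['grip_width'])
c=cv2.resize(cv2.rotate(b[100:300,190:370],cv2.ROTATE_90_CLOCKWISE),None,fx=3.3,fy=3.3,interpolation=2)
cv2.imwrite('pics/c6.png',c)
```

```text
[0.54992522 0.19342356 0.18954248] [ 6.75546463e-01  7.37317313e-01 -3.86115850e-04 -8.27318928e-05] 9.3 [-0.21430618  0.29788483  0.04818046] 0.05771914568469667
```

View pics/c6.png

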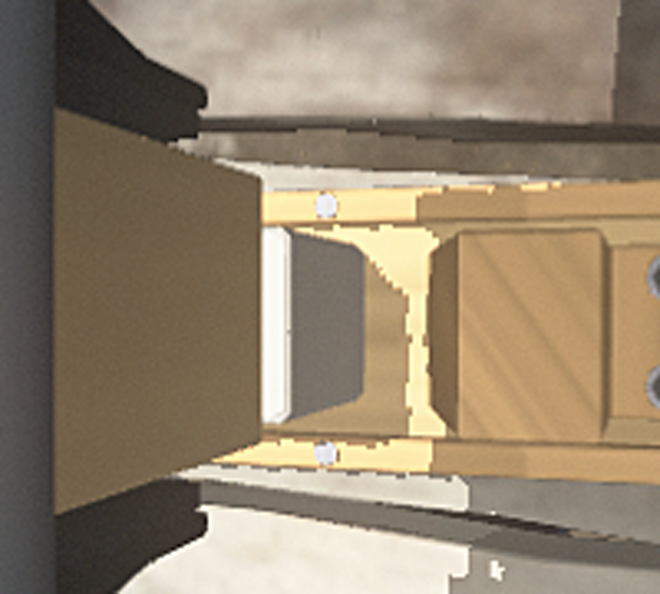

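The held board's foot edge lies at X=262 (Y 175–440), with half_b's foot at X≈363 and the stop toe at X≈430.

Run:
```python
from h import *
m=cams.camera_model('wrist')
g=lambda X,Y:(190+Y/3.3-.5,300-X/3.3-.5)
def p(n,X,Y,z): q=onz(m,g(X,Y),z); print(n,q.round(4)); return q
a=p('bL',262,175,.1435);b=p('bR',262,442,.1435)
u=np.array([-.087,.996,0]);v=np.array([.996,.087,0])
print('width',np.linalg.norm(a-b),'ang',np.degrees(np.arctan2(*(b-a)[[1,0]])))
c=(a+b)/2;t=p('toe',430,335,.018);h=p('hb foot',364,335,.018)
e=p('stop top L',459,231,.098);f=p('R',459,437,.098);s=(e+f)/2
h1=p('hbtopL',291,229,.093);h2=p('hbtopR',291,423,.093);hm=(h1+h2)/2
for n,q in(('toe',t),('hb',h),('stopmid',s),('hbmid',hm)): print(n,'rel board front face: along',((q-c)@u).round(4),'across',((q-c)@v).round(4))
```

```text
bL [0.5209 0.1947 0.1435]
bR [0.5775 0.1998 0.1435]
width 0.05685668948224642 ang 5.099666629028333
toe [0.5564 0.2086 0.018 ]
hb foot [0.5586 0.1866 0.018 ]
stop top L [0.5271 0.2297 0.098 ]
R [0.5774 0.2342 0.098 ]
hbtopL [0.5293 0.1844 0.093 ]
hbtopR [0.5799 0.189  0.093 ]
toe rel board front face: along 0.0107 across 0.0082
hb rel board front face: along -0.0115 across 0.0084
stopmid rel board front face: along 0.0343 across 0.0061
hbmid rel board front face: along -0.011 across 0.0044
```

>>> servo_tool --moves "0.0045 0.004 0.01 0 0.05; 0.0045 0.004 0.03 0 0.05; 0.0045 0.004 0.05 0 0.05; 0.0045 0.004 0.07 0 0.05; 0.0045 0.004 0.09 0 0.05; 0.0045 0.004 0.105 0 0.05; 0.0045 0.004 0.114 0 0.05; 0.0045 0.004 0.119 0 0.05; 0.0045 0.004 0.121 0 0.05; 0.0045 0.004 0.121 0 0.05"

```text
time: 10.13
position: [0.5539, 0.1999, 0.0684]
tool_rot: [0.675, 0.738, 0.0, 0.0]
ft_force: [-0.9, 0.2, -1.5]
grip_width: 0.0576
grip_force: 20.0
```

>>> servo_tool --moves "0 0 0.001 0 0.05; 0 0 0.002 0 0.05; 0 0 0.003 0 0.05; 0 0 0.003 0 0.05"

```text
time: 10.47
position: [0.5539, 0.2001, 0.066]
tool_rot: [0.675, 0.738, 0.0, 0.0]
ft_force: [-0.1, 0.9, -0.4]
grip_width: 0.0579
grip_force: 20.0
```

>>> servo_tool --moves "0 0 0.001 0 0.05; 0 0 0.002 0 0.05; 0 0 0.002 0 0.05; 0 0 0.002 0 0.05"

```text
time: 10.8
position: [0.5539, 0.2002, 0.0658]
tool_rot: [0.675, 0.738, 0.0, 0.0]
ft_force: [-2.3, -1.2, 11.9]
grip_width: 0.0576
grip_force: 20.0
```

>>> servo_tool --moves "0 0 0.001 0 0.05; 0 0 0.001 0 0.05; 0 0 0.001 0 0.05"

```text
time: 11.05
position: [0.5539, 0.2002, 0.0657]
tool_rot: [0.675, 0.738, 0.001, 0.001]
ft_force: [-2.9, 0.1, 17.4]
grip_width: 0.0578
grip_force: 20.0
```

>>> servo_tool --moves "0 0 -0.003 0 0.05; -0.001 0 -0.003 0 0.05; -0.002 0 -0.003 0 0.05; -0.003 0 -0.003 0 0.05; -0.004 0 -0.003 0 0.05; -0.004 0 -0.003 0 0.05"

```text
time: 11.55
position: [0.5545, 0.1964, 0.0658]
tool_rot: [0.675, 0.738, 0.001, 0.0]
ft_force: [-0.2, 2.9, 6.1]
grip_width: 0.0577
grip_force: 20.0
```

>>> servo_tool --moves "-0.001 0 0 0 0.05; -0.001 0 0 0 0.05; -0.001 0 0 0 0.05"

```text
time: 11.8
position: [0.5546, 0.1954, 0.0658]
tool_rot: [0.675, 0.738, 0.001, 0.0]
ft_force: [0.4, 2.5, 5.6]
grip_width: 0.0577
grip_force: 20.0
```

>>> servo_tool --moves "-0.001 0 0 0 0.05; -0.001 0 0 0 0.05; -0.001 0 0 0 0.05"

```text
time: 12.05
position: [0.5547, 0.1945, 0.0658]
tool_rot: [0.675, 0.738, 0.001, 0.0]
ft_force: [-0.9, 2.1, 4.8]
grip_width: 0.0583
grip_force: 20.0
```

>>> servo_tool --moves "-0.001 0 0 0 0.05; -0.002 0 0 0 0.05; -0.002 0 0 0 0.05"

```text
time: 12.3
position: [0.5549, 0.1925, 0.0658]
tool_rot: [0.675, 0.738, 0.001, 0.0]
ft_force: [-0.0, 2.8, 5.8]
grip_width: 0.0574
grip_force: 20.0
```

>>> servo_tool --moves "-0.001 0 0 0 0.05; -0.001 0 0 0 0.05; -0.001 0 0 0 0.05"

```text
time: 12.55
position: [0.5549, 0.1925, 0.0658]
tool_rot: [0.675, 0.738, 0.001, -0.0]
ft_force: [-2.1, 5.8, 5.2]
grip_width: 0.0577
grip_force: 20.0
```

>>> servo_tool --moves "-0.001 0 0 0 0.05; -0.001 0 0 0 0.05; -0.001 0 0 0 0.05"

```text
time: 12.8
position: [0.5549, 0.1924, 0.0658]
tool_rot: [0.675, 0.737, 0.002, -0.001]
ft_force: [-0.4, 9.2, 4.7]
grip_width: 0.0581
grip_force: 20.0
```

>>> servo_tool --moves "0.0015 0 0 0 0.05; 0.0015 0 0 0 0.062; 0.0015 0 0 0 0.072; 0.0015 0 0 0 0.075; 0.0015 0 0 0 0.075; 0.0015 0 -0.03 0 0.075; 0.0015 0 -0.07 0 0.075; 0.0015 0 -0.11 0 0.075; 0.0015 0 -0.135 0 0.075; 0.0015 0 -0.135 0 0.075"

```text
time: 13.63
position: [0.5584, 0.1919, 0.2067]
tool_rot: [0.675, 0.738, 0.005, 0.004]
ft_force: [0.8, 0.4, 0.6]
grip_width: 0.0749
grip_force: 0.0
```

Run:
```python
from h import *
b,m=snap('wrist','w4.png');o=get_obs(); print(o['position'],o['tool_rot'],o['time'],o['ft_force'],o['grip_width'])
from scipy.spatial.transform import Rotation as Ro
T=Ro.from_quat(o['tool_rot']).as_matrix()
print('to p2 rack, tool axes',T.T@(np.array([.4805,-.1990,.19])-o['position']))
c=cv2.resize(cv2.rotate(b[100:300,190:370],cv2.ROTATE_90_CLOCKWISE),None,fx=3.3,fy=3.3,interpolation=2)
cv2.imwrite('pics/c7.png',c)
```

```text
[0.55655933 0.19157833 0.20377984] [0.6747361  0.73805011 0.00271832 0.00241658] 13.6833 [ 0.4762398   0.03721228 -1.11897943] 0.07511322609992192
to p2 rack, tool axes [-0.38221043 -0.11078896  0.01293567]
```

View pics/c7.png

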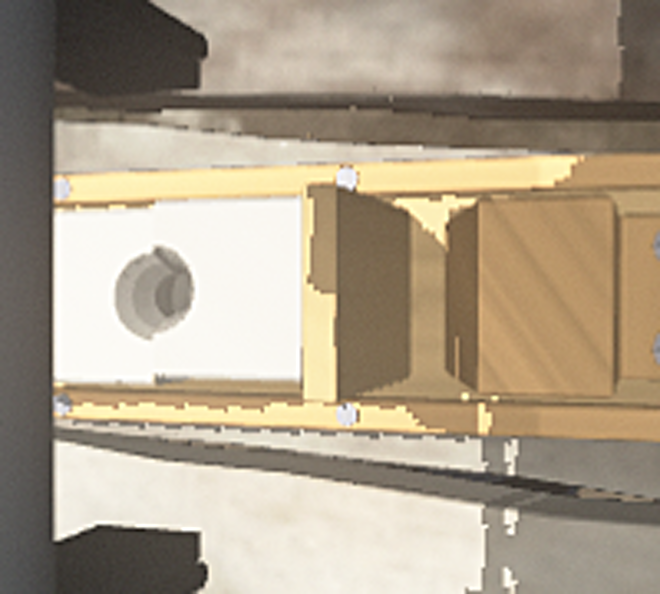

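The picture shows board 1 standing upright against half_b, well centred. About 12 mm of bare bed remains before the toe (X 408–445), so one more board fits. That was my last picture, so I go on by numbers and feel.

>>> servo_tool --moves "-0.038 -0.011 0 0 0.072; -0.076 -0.022 0 0 0.072; -0.115 -0.033 0 0 0.072; -0.153 -0.044 0 1 0.072; -0.191 -0.055 0 1 0.072; -0.229 -0.066 0 1 0.072; -0.267 -0.077 0 1 0.072; -0.306 -0.089 0 1 0.072; -0.344 -0.1 0 1 0.072; -0.382 -0.111 0 1 0.072"

```text
time: 14.52
position: [0.4761, -0.2001, 0.1988]
tool_rot: [0.681, 0.732, -0.0, -0.002]
ft_force: [-0.1, 0.2, -0.8]
grip_width: 0.0716
grip_force: 0.0
```

>>> servo_tool --moves "0 0 0 0 0.072; 0 0 0 0 0.072; 0 0 0 0 0.072"

```text
time: 14.77
position: [0.4769, -0.1981, 0.1992]
tool_rot: [0.682, 0.732, -0.0, -0.002]
ft_force: [-0.3, 1.1, 0.3]
grip_width: 0.0721
grip_force: 0.0
```

Run:
```python
from h import *
from scipy.spatial.transform import Rotation as Ro
o=get_obs();T=Ro.from_quat(o['tool_rot']).as_matrix()
print(o['position'],o['tool_rot'],T.T@(np.array([.4805,-.1990,.055])-o['position']))
```

```text
[ 0.47690057 -0.19811519  0.19915468] [ 6.81535061e-01  7.31782862e-01 -7.00538847e-05 -1.94881473e-03] [-0.00153557  0.0039252   0.14414071]
```

>>> servo_tool --moves "-0.001 0.004 0.03 0 0.072; -0.001 0.004 0.06 0 0.072; -0.001 0.004 0.09 0 0.072; -0.001 0.004 0.12 0 0.072; -0.001 0.004 0.136 0 0.072; -0.001 0.004 0.144 0 0.072; -0.001 0.004 0.144 0 0.072; -0.001 0.004 0.144 0 0.072"

```text
time: 15.43
position: [0.4824, -0.1984, 0.0566]
tool_rot: [0.68, 0.733, -0.0, -0.0]
ft_force: [0.2, 0.3, 0.3]
grip_width: 0.0719
grip_force: 0.0
```

>>> servo_tool --moves "0 0 0 0 0.05; 0 0 0 0 0.05; 0 0 0 0 0.05; 0 0 0 0 0.05; 0 0 0 0 0.05; 0 0 0 0 0.05" --grip_force 20

```text
time: 15.93
position: [0.4828, -0.1999, 0.0577]
tool_rot: [0.681, 0.732, 0.0, 0.001]
ft_force: [-1.2, 0.1, 6.3]
grip_width: 0.0579
grip_force: 20.0
```

>>> servo_tool --moves "0 0 -0.03 0 0.05; 0 0 -0.07 0 0.05; 0 0 -0.11 0 0.05; 0.02 0.006 -0.135 0 0.05; 0.058 0.016 -0.135 0 0.05; 0.096 0.026 -0.135 0 0.05; 0.134 0.036 -0.135 0 0.05; 0.172 0.047 -0.135 -1 0.05; 0.21 0.057 -0.135 -1 0.05; 0.248 0.067 -0.135 -1 0.05"

```text
time: 16.77
position: [0.531, 0.0544, 0.1918]
tool_rot: [0.675, 0.738, 0.0, 0.0]
ft_force: [0.5, -0.8, -0.8]
grip_width: 0.058
grip_force: 20.0
```

>>> servo_tool --moves "0.038 0.01 0 0 0.05; 0.076 0.02 0 0 0.05; 0.114 0.028 0 0 0.05; 0.146 0.0355 0 0 0.05; 0.146 0.0355 0 0 0.05; 0.146 0.0355 0 0 0.05; 0.146 0.0355 0 0 0.05; 0.146 0.0355 0 0 0.05"

```text
time: 17.43
position: [0.553, 0.1999, 0.1914]
tool_rot: [0.675, 0.738, -0.001, -0.0]
ft_force: [-0.5, 0.7, -0.2]
grip_width: 0.0579
grip_force: 20.0
```

Run:
```python
from h import *
from scipy.spatial.transform import Rotation as Ro
o=get_obs();T=Ro.from_quat(o['tool_rot']).as_matrix()
print(o['position'],o['tool_rot'],o['grip_width'],T.T@(np.array([.5540,.2031,.066])-o['position']))
b,m=snap('wrist','w5.png')
u=np.array([-.087,.996,0]);v=np.array([.996,.087,0]);P=o['position']
# board foot leading edge: expected pixel, then profile along columns of mean rows
e=np.array([P+u*.005+[0,0,-.047]]);print('expected foot edge px',proj(m,e))
g=cv2.cvtColor(b,cv2.COLOR_BGR2GRAY)
col=int(proj(m,e)[0,0]);s=b[130:290,col-15:col+15].mean(1).round().astype(int)
print([(130+i,*s[i]) for i in range(0,160,3)])
```

```text
[0.55300239 0.19987783 0.19141722] [ 6.75191988e-01  7.37641856e-01 -5.08664581e-04 -1.14742443e-04] 0.057928409846160066 [0.0031865  0.00139156 0.12541438]
expected foot edge px [[283.59298976 218.13749087]]
[(130, np.int64(105), np.int64(149), np.int64(185)), (133, np.int64(106), np.int64(151), np.int64(187)), (136, np.int64(106), np.int64(150), np.int64(186)), (139, np.int64(106), np.int64(150), np.int64(186)), (142, np.int64(106), np.int64(151), np.int64(187)), (145, np.int64(107), np.int64(153), np.int64(189)), (148, np.int64(107), np.int64(152), np.int64(188)), (151, np.int64(107), np.int64(151), np.int64(188)), (154, np.int64(107), np.int64(152), np.int64(188)), (157, np.int64(108), np.int64(154), np.int64(190)), (160, np.int64(109), np.int64(155), np.int64(191)), (163, np.int64(111), np.int64(157), np.int64(194)), (166, np.int64(112), np.int64(159), np.int64(197)), (169, np.int64(73), np.int64(102), np.int64(126)), (172, np.int64(74), np.int64(104), np.int64(129)), (175, np.int64(92), np.int64(127), np.int64(154)), (178, np.int64(112), np.int64(153), np.int64(181)), (181, np.
[... 1154 characters left out ...]
)), (250, np.int64(71), np.int64(96), np.int64(113)), (253, np.int64(71), np.int64(95), np.int64(112)), (256, np.int64(70), np.int64(95), np.int64(112)), (259, np.int64(70), np.int64(95), np.int64(112)), (262, np.int64(71), np.int64(95), np.int64(112)), (265, np.int64(70), np.int64(94), np.int64(111)), (268, np.int64(70), np.int64(94), np.int64(111)), (271, np.int64(69), np.int64(93), np.int64(111)), (274, np.int64(70), np.int64(93), np.int64(111)), (277, np.int64(70), np.int64(94), np.int64(111)), (280, np.int64(70), np.int64(94), np.int64(111)), (283, np.int64(63), np.int64(79), np.int64(91)), (286, np.int64(62), np.int64(65), np.int64(70)), (289, np.int64(69), np.int64(71), np.int64(77))]
```

Run:
```python
from h import *
m=cams.camera_model('wrist');b=cv2.imread('pics/w5.png').astype(float)
col=283;s=b[:,col-12:col+12,1].mean(1);d=np.diff(s)
for lo,hi in((164,171),(172,179),(182,189),(209,216),(216,223)):
    i=lo+np.argmax(abs(d[lo:hi]));print(i,d[i-1:i+2].round())
u=np.array([-.087,.996,0])
def al(r,z): return (onz(m,(col,r),z)-np.array([.5525,.1862,0]))@u*1000
for n,r,z in(('stop top',168.3,.098),('toe',175.5,.018),('b1 front foot',186,.018),('b1 front top',213,.108),('held front',219,.1445)): print(n,[round(al(r+k,z),1) for k in(-.5,.5)])
```

```text
167 [  8. -54. -11.]
175 [22. 32. -4.]
185 [  6. -64.   6.]
212 [-5. 72. 29.]
218 [-74. -85.  11.]
stop top [np.float64(45.0), np.float64(44.2)]
toe [np.float64(21.2), np.float64(20.0)]
b1 front foot [np.float64(9.4), np.float64(8.3)]
b1 front top [np.float64(9.8), np.float64(8.9)]
held front [np.float64(18.1), np.float64(17.4)]
```

>>> servo_tool --moves "0.0025 0.001 0 0 0.05; 0.0025 0.001 0.02 0 0.05; 0.0025 0.001 0.04 0 0.05; 0.0025 0.001 0.06 0 0.05; 0.0025 0.001 0.075 0 0.05; 0.0025 0.001 0.09 0 0.05; 0.0025 0.001 0.1 0 0.05; 0.0025 0.001 0.105 0 0.05; 0.0025 0.001 0.108 0 0.05; 0.0025 0.001 0.108 0 0.05"

```text
time: 18.32
position: [0.5542, 0.2035, 0.0836]
tool_rot: [0.675, 0.738, -0.0, -0.0]
ft_force: [0.5, -0.0, -1.3]
grip_width: 0.0578
grip_force: 20.0
```

>>> servo_tool --moves "0 0 0.002 0 0.05; 0 0 0.004 0 0.05; 0 0 0.006 0 0.05; 0 0 0.008 0 0.05; 0 0 0.01 0 0.05; 0 0 0.01 0 0.05"

```text
time: 18.82
position: [0.5546, 0.2039, 0.0734]
tool_rot: [0.675, 0.738, 0.0, 0.0]
ft_force: [-0.6, -0.5, 2.9]
grip_width: 0.058
grip_force: 20.0
```

>>> servo_tool --moves "-0.0005 0 0.001 0 0.05; -0.0005 0 0.002 0 0.05; -0.0005 0 0.003 0 0.05; -0.0005 0 0.004 0 0.05; -0.0005 0 0.004 0 0.05"

```text
time: 19.23
position: [0.5546, 0.2034, 0.0695]
tool_rot: [0.675, 0.738, 0.0, 0.0]
ft_force: [0.9, -0.3, 3.5]
grip_width: 0.0576
grip_force: 20.0
```

>>> servo_tool --moves "0 0 0.001 0 0.05; 0 0 0.002 0 0.05; 0 0 0.003 0 0.05; 0 0 0.003 0 0.05"

```text
time: 19.57
position: [0.5547, 0.2032, 0.0677]
tool_rot: [0.675, 0.738, 0.0, 0.0]
ft_force: [-1.2, -1.0, 11.7]
grip_width: 0.0578
grip_force: 20.0
```

>>> servo_tool --moves "0 0 -0.001 0 0.05; -0.001 0 -0.002 0 0.05; -0.002 0 -0.002 0 0.05; -0.002 0 -0.002 0 0.05; -0.002 0 -0.002 0 0.05"

```text
time: 19.98
position: [0.554, 0.2024, 0.0679]
tool_rot: [0.675, 0.738, 0.0, -0.001]
ft_force: [-0.2, 5.0, -0.5]
grip_width: 0.0578
grip_force: 20.0
```

>>> servo_tool --moves "-0.001 0 0 0 0.05; -0.001 0 0 0 0.05; -0.001 0 0 0 0.05"

```text
time: 20.23
position: [0.5541, 0.2018, 0.0679]
tool_rot: [0.675, 0.738, 0.001, -0.001]
ft_force: [0.2, 6.6, -0.8]
grip_width: 0.0575
grip_force: 20.0
```

>>> servo_tool --moves "0.001 0 0 0 0.05; 0.001 0 0 0 0.062; 0.001 0 0 0 0.072; 0.001 0 0 0 0.075; 0.001 0 0 0 0.075; 0.001 0 -0.03 0 0.075; 0.001 0 -0.07 0 0.075; 0.001 0 -0.11 0 0.075; 0.001 0 -0.135 0 0.075; 0.001 0 -0.135 0 0.075"

```text
time: 21.07
position: [0.5583, 0.2018, 0.2101]
tool_rot: [0.675, 0.738, 0.005, 0.004]
ft_force: [0.5, 0.3, 0.3]
grip_width: 0.0751
grip_force: 0.0
```

>>> servo_tool --moves "0 0 0 0 0.075; 0 0 0 0 0.075"

```text
time: 21.23
position: [0.5535, 0.201, 0.2029]
tool_rot: [0.675, 0.738, -0.001, -0.0]
ft_force: [-1.1, -0.6, -0.6]
grip_width: 0.075
grip_force: 0.0
```

Run:
```python
from h import *
from scipy.spatial.transform import Rotation as Ro
b,m=snap('wrist','w6.png');o=get_obs();T=Ro.from_quat(o['tool_rot']).as_matrix();print(o['position'],o['time'])
b=b.astype(float);u=np.array([-.087,.996,0])
for col in(260,283,300):
    s=b[:,col-8:col+8].mean(1);d=np.abs(np.diff(s,axis=0)).sum(1)
    for i in range(120,255):
        if d[i]>40 and d[i]==d[i-2:i+3].max():
            print(col,i,d[i].round(),{z:round(float((onz(m,(col,i+.5),z)-np.array([.5525,.1862,0]))@u*1000),1) for z in(.018,.093,.098,.108)},s[i-2].round(),s[i+3].round())
print('to wedge',T.T@(np.array([.4775,-.1372,.19])-o['position']))
```

```text
[0.55308463 0.20091178 0.20211032] 21.2833
260 120 46.0 {0.018: 79.2, 0.093: 83.1, 0.098: 83.4, 0.108: 83.9} [106. 148. 179.] [ 90. 124. 149.]
260 125 83.0 {0.018: 74.0, 0.093: 79.0, 0.098: 79.3, 0.108: 80.0} [ 90. 124. 149.] [101. 143. 177.]
260 171 58.0 {0.018: 23.7, 0.093: 39.6, 0.098: 40.7, 0.108: 42.8} [110. 151. 175.] [138. 187. 212.]
260 174 76.0 {0.018: 20.3, 0.093: 36.9, 0.098: 38.0, 0.108: 40.3} [145. 196. 219.] [ 98. 134. 157.]
260 197 103.0 {0.018: -6.6, 0.093: 15.9, 0.098: 17.4, 0.108: 20.4} [ 78. 102. 123.] [107. 143. 170.]
260 208 361.0 {0.018: -19.8, 0.093: 5.5, 0.098: 7.2, 0.108: 10.5} [104. 138. 165.] [174. 233. 252.]
260 219 134.0 {0.018: -33.4, 0.093: -5.2, 0.098: -3.3, 0.108: 0.5} [169. 226. 246.] [221. 239. 247.]
283 120 111.0 {0.018: 79.3, 0.093: 83.2, 0.098: 83.4, 0.108: 83.9} [104. 148. 183.] [ 66.  94. 116.]
283 125 121.0 {0.018: 74.0, 0.093: 79.1, 0.098: 79.4, 0.108: 80.1} [ 66.  94. 116.] [102. 146. 180.]
283 166 143.0 {0.018: 29.5, 0.093: 44.1, 0.098: 45.1, 0.108: 47.1} [108. 154. 191.] [ 75. 104. 130.]
283 173 176.0 {0.018: 21.5, 0.093: 37.9, 0.098: 39.0
[... 608 characters left out ...]
5, 0.108: 84.0} [105. 149. 184.] [ 68.  95. 117.]
300 125 166.0 {0.018: 74.1, 0.093: 79.1, 0.098: 79.5, 0.108: 80.1} [ 68.  95. 117.] [105. 149. 185.]
300 166 146.0 {0.018: 29.6, 0.093: 44.2, 0.098: 45.2, 0.108: 47.1} [113. 159. 197.] [ 73. 101. 124.]
300 173 162.0 {0.018: 21.6, 0.093: 38.0, 0.098: 39.1, 0.108: 41.2} [ 73. 100. 123.] [ 77. 102. 122.]
300 199 189.0 {0.018: -8.8, 0.093: 14.2, 0.098: 15.7, 0.108: 18.7} [ 74.  96. 115.] [181. 236. 251.]
300 208 403.0 {0.018: -19.6, 0.093: 5.6, 0.098: 7.3, 0.108: 10.7} [182. 237. 252.] [187. 242. 255.]
300 219 80.0 {0.018: -33.2, 0.093: -5.0, 0.098: -3.1, 0.108: 0.6} [183. 237. 251.] [242. 248. 250.]
to wedge [-0.32998777 -0.10549337  0.01258948]
```

>>> servo_tool --moves "-0.036 -0.011 0 0 0.075; -0.072 -0.022 0 0 0.075; -0.108 -0.033 0 0 0.075; -0.144 -0.045 0 1 0.075; -0.18 -0.057 0 1 0.075; -0.216 -0.069 0 1 0.075; -0.252 -0.08 0 1 0.075; -0.288 -0.092 0 1 0.075; -0.319 -0.102 0 1 0.075; -0.33 -0.1055 0 1 0.075"

```text
time: 22.12
position: [0.4773, -0.1404, 0.2019]
tool_rot: [0.682, 0.731, -0.001, -0.001]
ft_force: [-0.2, 0.7, 0.4]
grip_width: 0.0752
grip_force: 0.0
```

>>> servo_tool --moves "0 0 0 0 0.075; 0 0 0 0 0.075; 0 0 0 0 0.075"

```text
time: 22.37
position: [0.4784, -0.1352, 0.2028]
tool_rot: [0.681, 0.732, 0.0, -0.001]
ft_force: [0.5, 0.2, -0.3]
grip_width: 0.075
grip_force: 0.0
```

Run:
```python
from h import *
from scipy.spatial.transform import Rotation as Ro
o=get_obs();T=Ro.from_quat(o['tool_rot']).as_matrix()
print(o['position'],o['tool_rot'],T.T@(np.array([.4772,-.1375,.053])-o['position']))
```

```text
[ 0.47843488 -0.13519509  0.20277474] [ 6.80809773e-01  7.32459170e-01  3.74109080e-05 -1.27100921e-03] [-0.00249512 -0.00114884  0.14977238]
```

>>> servo_tool --moves "-0.0025 0 0.03 0 0.075; -0.0025 0 0.06 0 0.075; -0.0025 0 0.09 0 0.075; -0.0025 0 0.12 0 0.075; -0.0025 0 0.14 0 0.075; -0.0025 0 0.149 0 0.075; -0.0025 0 0.149 0 0.075; -0.0025 0 0.149 0 0.075"

```text
time: 23.03
position: [0.4794, -0.1383, 0.0546]
tool_rot: [0.68, 0.733, -0.0, -0.0]
ft_force: [-0.2, 0.5, 0.2]
grip_width: 0.0749
grip_force: 0.0
```

>>> servo_tool --moves "0 0 0 0 0.05; 0 0 0 0 0.05; 0 0 0 0 0.05; 0 0 0 0 0.05; 0 0 0 0 0.05; 0 0 0 0 0.05; 0 0 0 0 0.05" --grip_force 40

```text
time: 23.62
position: [0.4794, -0.1395, 0.0556]
tool_rot: [0.681, 0.732, 0.0, 0.001]
ft_force: [-0.6, 0.9, 6.4]
grip_width: 0.058
grip_force: 40.0
```

>>> servo_tool --moves "0 0 -0.03 0 0.05; 0 0 -0.07 0 0.05; 0 0 -0.11 0 0.05; 0.02 0.006 -0.137 0 0.05; 0.058 0.016 -0.137 0 0.05; 0.096 0.026 -0.137 0 0.05; 0.134 0.036 -0.137 0 0.05; 0.172 0.047 -0.137 -1 0.05; 0.21 0.057 -0.137 -1 0.05; 0.248 0.067 -0.137 -1 0.05"

```text
time: 24.45
position: [0.5278, 0.1147, 0.1918]
tool_rot: [0.675, 0.738, 0.0, 0.0]
ft_force: [0.9, -0.3, -0.9]
grip_width: 0.0579
grip_force: 40.0
```

>>> servo_tool --moves "0.037 0.01 0 0 0.05; 0.074 0.02 0 0 0.05; 0.1 0.027 0 0 0.05; 0.109 0.03 0 0 0.05; 0.109 0.03 0 0 0.05; 0.109 0.03 0 0 0.05; 0.109 0.03 0 0 0.05"

```text
time: 25.03
position: [0.5475, 0.2226, 0.1913]
tool_rot: [0.675, 0.738, -0.001, -0.0]
ft_force: [0.1, 0.9, -1.1]
grip_width: 0.0575
grip_force: 40.0
```

Run:
```python
from h import *
from scipy.spatial.transform import Rotation as Ro
o=get_obs();T=Ro.from_quat(o['tool_rot']).as_matrix()
print(o['position'],o['tool_rot'],o['grip_width'],T.T@(np.array([.5520,.2265,.15])-o['position']))
b,m=snap('wrist','w7.png');s,ms=snap('scene','s7.png')
# foot-edge check along u at tool y=0: predicted front-foot position vs edges
u=np.array([-.087,.996,0]);P=o['position']
E=P-u*.0071+u*.0075+[0,0,-.0476];print('pred foot front px',proj(m,[E]))
col=int(proj(m,[E])[0,0]);q=b[:,col-8:col+8].astype(float).mean(1);d=np.abs(np.diff(q,axis=0)).sum(1)
for i in range(110,260):
    if d[i]>35 and d[i]==d[i-2:i+3].max(): print(i,d[i].round(),q[i-2].round(),q[i+3].round(),[round(float((onz(m,(col,i+.5),z)-P)@u*1000),1) for z in(P[2]-.0476,.098,.018)])
```

```text
[0.54754544 0.22259271 0.19132319] [ 6.75088101e-01  7.37736709e-01 -7.68619645e-04 -1.19446424e-04] 0.05747799552519407 [0.00353327 0.00483644 0.04131393]
pred foot front px [[283.62554878 223.89177971]]
143 158.0 [107. 152. 188.] [ 69.  97. 119.] [57.0, 51.4, 41.6]
154 144.0 [ 69.  96. 118.] [105. 148. 183.] [49.8, 42.6, 30.0]
195 173.0 [110. 155. 193.] [ 71.  97. 116.] [21.4, 8.0, -15.4]
```

>>> servo_tool --moves "0.002 0.0045 0 0 0.05; 0.002 0.0045 0.01 0 0.05; 0.002 0.0045 0.02 0 0.05; 0.002 0.0045 0.03 0 0.05; 0.002 0.0045 0.035 0 0.05; 0.002 0.0045 0.035 0 0.05; 0.002 0.0045 0.035 0 0.05"

```text
time: 25.72
position: [0.5519, 0.2265, 0.1556]
tool_rot: [0.675, 0.738, -0.001, -0.001]
ft_force: [-0.5, -0.3, -1.0]
grip_width: 0.0579
grip_force: 40.0
```

>>> servo_tool --moves "0 0 0.004 0 0.05; 0 0 0.008 0 0.05; 0 0 0.012 0 0.05; 0 0 0.016 0 0.05; 0 0 0.02 0 0.05; 0 0 0.02 0 0.05"

```text
time: 26.22
position: [0.5517, 0.2264, 0.1355]
tool_rot: [0.675, 0.738, -0.001, -0.001]
ft_force: [-0.6, -0.8, -1.0]
grip_width: 0.0575
grip_force: 40.0
```

>>> servo_tool --moves "-0.001 0 0.001 0 0.05; -0.002 0 0.003 0 0.05; -0.002 0 0.005 0 0.05; -0.002 0 0.007 0 0.05; -0.002 0 0.009 0 0.05; -0.002 0 0.01 0 0.05; -0.002 0 0.01 0 0.05"

```text
time: 26.8
position: [0.5524, 0.2245, 0.1262]
tool_rot: [0.675, 0.738, -0.0, -0.0]
ft_force: [-1.3, 0.4, -0.7]
grip_width: 0.0578
grip_force: 40.0
```

>>> servo_tool --moves "0 0 0.002 0 0.05; 0 0 0.004 0 0.05; 0 0 0.006 0 0.05; 0 0 0.006 0 0.05"

```text
time: 27.13
position: [0.5522, 0.2245, 0.1201]
tool_rot: [0.675, 0.738, -0.0, -0.0]
ft_force: [-1.0, 0.3, -1.3]
grip_width: 0.0577
grip_force: 40.0
```

>>> servo_tool --moves "-0.0005 0 0.001 0 0.05; -0.001 0 0.002 0 0.05; -0.001 0 0.003 0 0.05; -0.001 0 0.003 0 0.05"

```text
time: 27.47
position: [0.5525, 0.2235, 0.1173]
tool_rot: [0.675, 0.738, -0.0, -0.0]
ft_force: [-0.7, 0.0, -2.0]
grip_width: 0.0575
grip_force: 40.0
```

>>> servo_tool --moves "0 0 0.001 0 0.05; 0 0 0.002 0 0.05; 0 0 0.003 0 0.05; 0 0 0.003 0 0.05"

```text
time: 27.8
position: [0.5527, 0.2233, 0.1144]
tool_rot: [0.675, 0.738, -0.0, 0.0]
ft_force: [-0.1, -0.3, -1.1]
grip_width: 0.0577
grip_force: 40.0
```

>>> servo_tool --moves "0 0 0.001 0 0.05; 0 0 0.002 0 0.05; 0 0 0.002 0 0.05; 0 0 0.002 0 0.05"

```text
time: 28.13
position: [0.553, 0.2229, 0.1127]
tool_rot: [0.675, 0.738, -0.0, 0.001]
ft_force: [1.1, -3.4, 1.4]
grip_width: 0.0578
grip_force: 40.0
```

>>> servo_tool --moves "0 0 0.001 0 0.05; 0 0 0.002 0 0.05; 0 0 0.002 0 0.05; 0 0 0.002 0 0.05"

```text
time: 28.47
position: [0.5532, 0.2225, 0.1111]
tool_rot: [0.675, 0.738, -0.0, 0.001]
ft_force: [0.6, -5.5, 3.4]
grip_width: 0.0577
grip_force: 40.0
```

>>> servo_tool --moves "-0.001 0 0.0005 0 0.05; -0.0015 0 0.001 0 0.05; -0.0015 0 0.001 0 0.05; -0.0015 0 0.001 0 0.05"

```text
time: 28.8
position: [0.5532, 0.2224, 0.1107]
tool_rot: [0.675, 0.738, 0.001, 0.0]
ft_force: [-1.6, -2.4, 6.2]
grip_width: 0.0578
grip_force: 40.0
```

>>> servo_tool --moves "0 0 0.001 0 0.05; 0 0 0.002 0 0.05; 0 0 0.002 0 0.05; 0 0 0.002 0 0.05"

```text
time: 29.13
position: [0.5533, 0.2224, 0.1106]
tool_rot: [0.675, 0.738, 0.001, 0.0]
ft_force: [-3.3, -3.9, 16.4]
grip_width: 0.0582
grip_force: 40.0
```

>>> servo_tool --moves "-0.001 0 0 0 0.05; -0.001 0 0 0 0.05; -0.001 0 0 0 0.05; -0.001 0 0 0 0.05; -0.001 0 0 0 0.05; -0.001 0 0 0 0.05"

```text
time: 29.63
position: [0.5533, 0.2223, 0.1106]
tool_rot: [0.675, 0.738, 0.002, -0.0]
ft_force: [-4.5, -0.7, 17.1]
grip_width: 0.0579
grip_force: 40.0
```

Run:
```python
from h import *
b,m=snap('wrist','w8.png');o=get_obs();print({k:o[k] for k in('position','tool_rot','ft_force','moment','grip_force','time')})
```

```text
{'position': array([0.55328725, 0.22232648, 0.11055283]), 'tool_rot': array([ 6.75129259e-01,  7.37697816e-01,  1.55420120e-03, -2.88963058e-05]), 'ft_force': array([-3.7336309 , -1.64346544, 16.5713849 ]), 'moment': array([-0.53762721,  0.85921558, -0.33467913]), 'grip_force': 40.00311228912324, 'time': 29.6833}
```

```bash
python3 -c "
from rig import job
print(job.hand_in())"
```

```text
the job is handed in; nothing more can be done
None
```

I handed the job in at about 30 s: the mould is closed, with packer3 and packer2 in the gap and the wedge bitten about 45 mm above the bed, still held and pressed down at about 16 N; the judge's verdict was not shown.

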